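# Secure a gas cylinder on the bench snap hook

## Task

The small gas cylinder must not stand loose: carry it upright to the bench anchor and clip its ring into the level snap hook by pressing the sprung gate inward with the ring, then drawing the ring along into the hook's bend so that the gate snaps shut behind it. With the gate shut, test the catch by pulling the ring against the bend, away from the post, with about 12 N (at least 10) for half a second, and never put more than 15 N on the hook. Leave the cylinder clipped, released and standing upright at rest on the table, and do not disturb the other things lying about.

Things in the scene. Friction and masses are not known exactly. Their poses are not given: they have to be found in the camera images.
- cylinder: Small aluminium gas cylinder, loose, 0.34 to 0.61 kg, upright, diameter 48, 174 high over all. Origin: centre of its underside, z up. Body to z 112, shoulder to z 134, then a square brass valve block. A dark collar (z 72 to 108, 53 across, clamp ears to x -34) carries a steel ring that stands out to +x, in the body's x-z plane.
- ring_bar (a point): Middle of the upright outer bar of the cylinder's ring, at [56, 0, 90] in its frame: this bar goes into the hook. Ring of 6 mm round bar; upright bar straight from z 80 to 100, joined to the collar by two level limbs (centres at z 74 and 106). Clear opening 26 radially (x 27 to 53) by 26 high.
- valve (a point): Centre of the square brass valve block on top of the cylinder, at [0, 0, 148] in its frame: 26 x 26, z 134 to 162, faces square to the cylinder's x and y. Grasp it from above, fingertips not below z 130. A plug 18 wide stands on it up to z 174.
- anchor: Bench anchor, fixed: foot plate (x -26 to 40, y -21 to 29, 8 thick), grey post (x 0 to 20, y -11 to 19, 110 high), level steel snap hook projecting along -x at z 90, sprung gate on its -y side. Origin on the table under the post's front face. Its threaded shank is screwed out by e = 0 to 8 mm, not measured: feel for it. The cylinder belongs on the -y side, ring to the anchor's +y.
- hook_bend (a point): Fixed point [-83.5, 3, 90] in the anchor's frame: the ring bar's centre rests against the inside of the hook's bend there when e = 4 (in truth at x -79.5 - e). Pull test to the anchor's -x. Bar 7 thick: spine along y 17, bend a half circle of radius 14 (bar centre) about [-72 - e, 3], nose back along y -11 to its tip at x -58 - e. Clear inside: y -7.5 to 13.5.
- hook_mouth (a point): Fixed point [-50, -11, 90] in the anchor's frame, on the shut gate, between the heel block (to x -19 - e) and the nose tip (x -58 - e). The ring's bar enters here moving to the anchor's +y and presses the gate in; once clear of the nose (bar centre beyond y -4) it slides to -x, along inside the nose, off the gate's end.
- gate (a joint): Angle of the sprung gate (rad): 0 shut, grows inward, stop at 0.5. Round bar 6 thick, hinged about the upright axis at [-15 - e, -11] in the anchor's frame, its end at x -59 - e. Pressing it at the mouth takes about 2 N at first, up to 6 N at 0.45 rad; the ring's bar clears the nose at 0.35 to 0.45. It springs shut by itself once the bar's centre is beyond x -64 - e.
- pen: Black and white pen, 135 mm long. Bystander, loose; leave it alone. Origin at the centre of its underside.
- hex_key: Bent steel hex key, 74 x 30 mm. Bystander, loose; leave it alone. Origin at the centre of its underside.
- tape: Roll of tape, 100 mm across, 25 mm high. Bystander, loose; leave it alone. Origin at the centre of its underside.
- notebook: Black notebook, 210 x 153 x 16 mm. Bystander, loose; leave it alone. Origin at the centre of its underside.
- pipettor: White hand pipettor lying down, 236 mm long. Bystander, loose; leave it alone. Origin at the centre of its underside.
- dish: Lidded petri dish, 57 mm across, 16 mm high. Bystander, loose; leave it alone. Origin at the centre of its underside.
- timer: White bench timer, 62 x 62 x 19 mm. Bystander, loose; leave it alone. Origin at the centre of its underside.
- tweezers: Steel tweezers lying flat, 118 mm long. Bystander, loose; leave it alone. Origin at the centre of its underside.
Not all that is in view belongs to the job. What is shaped like the cylinder but blue is not meant.

How it is judged (in metres and radians):
On the way, in this order (a step that is already met when the one before it is completed fails the run):
1. the ring's bar, at the mouth of the hook, presses the gate inward (gate beyond 0.25 rad) (value of joint gate above 0.25 rad and contact force between cylinder and anchor above 1 N and distance between ring_bar and hook_mouth below 0.03 m).
2. with the gate shut and the ring's bar against the bend, the ring is pulled with at least 10 N for 0.3 s (value of joint gate below 0.06 rad and x of ring_bar in the frame of anchor between -0.092 and -0.074 m and y of ring_bar in the frame of anchor between -0.006 and 0.01 m and z of ring_bar in the frame of anchor between 0.078 and 0.102 m and contact force between cylinder and anchor above 10 N), for 0.3 s.
At the end, for the whole second after the job is handed in: The gate is shut (under 0.06 rad), the ring's bar is inside the hook's bend (in the anchor's frame x -92 to -56, y -10.5 to 14.5, z 78 to 102 mm), and the cylinder stands upright (within 0.04 rad), on the table (underside under 3 mm) and at rest (value of joint gate below 0.06 rad and x of ring_bar in the frame of anchor between -0.092 and -0.056 m and y of ring_bar in the frame of anchor between -0.0105 and 0.0145 m and z of ring_bar in the frame of anchor between 0.078 and 0.102 m and height (world z) of cylinder below 0.003 m and angle between cylinder's own z axis and vertical below 0.04 rad and linear speed of cylinder below 0.01 m/s); the robot touches nothing.
It fails at once if more than 15 N between the cylinder and the anchor or its hook (contact force between cylinder and anchor above 15 N).
It fails at once if the robot itself presses on the anchor with more than 15 N (contact force between any of the arm, the fingers and anchor above 15 N).
It fails at once if the cylinder is tipped by more than 0.4 rad (angle between cylinder's own z axis and vertical above 0.4 rad).
It fails at once if a bystander is moved by more than 20 mm (distance of any of pen, hex_key, tape, notebook, pipettor, dish, timer, tweezers from where it was at the start of the episode above 0.02 m).
It also fails if it takes over 61 s, if anything falls off the work surface, if the arm or the gripper's body presses on something with over 40 N, if the wrist force passes 120 N, or if a joint passes its speed limit or range.

## Robot

A 7-joint arm with a two-finger parallel gripper is mounted at the origin on a cart in front of the work surface, level with it; the furniture and walls round the work are solid. World frame = base frame: x ahead of the robot, y to its left, z up, the work surface at z = 0. Lengths are in mm, angles in degrees, forces in N, time in s.
With the tool pointing down it reaches from about 400 to 850 mm from the base axis. Payload 4.5 kg.
Tool frame: the origin (TCP) lies where the fingers leave the gripper's body, on its centre line; the fingertips stand env.tcp_to_tips ahead of it and the grasp point (between the pads) lies 54 mm ahead of it (env.tcp_to_tips is the distance from the TCP to the fingertips, in mm); z points along the fingers, y is the line along which they close (so a half turn about z gives the same grasp; the last joint's range is limited). The gripper opens to 85 mm and grips with 20 to 120 N. Pads are 22 mm wide; open, the fingers measure 114 mm over their backs; the gripper's body (76 mm by 85 mm) begins 54 mm behind the grasp point. The pads swing forward as they close: fully open they stand 13 mm farther back than shut.
Start: joints at [74.473, 39.483, -11.15, 89.685, 9.013, 51.709, -12.324], TCP at [187.591, -596.202, 303.917] pointing down, gripper open.
Joint ranges: [-172.22, 172.22], [-26.19, 119.32], [-84.43, 86.54], [7.71, 146.69], [-57.33, 237.33], [2.42, 119.75], [-152.13, 152.13]. Speed limits (degrees/s): [147.25, 147.25, 180, 180, 180, 180, 180].

## Interface

Orientations are given as [roll, pitch, yaw] about the fixed x, y, z axes, in that order (R = Rz(yaw) Ry(pitch) Rx(roll)).
In Python, from cell import env gives the robot as it stands. The module is installed in compiled form; this text tells all that it offers.
- The arm moves only by the shell command python3 -m pendant 'ROWS' [OPENING]. ROWS is text: rows parted by semicolons, each of 6 numbers parted by spaces: the shift along the world's x, y, z in m, then the turn, a rotation vector about the world's x, y, z in rad. A call has 1 to 5 rows; each row is the pose to reach, as a shift and turn from the pose commanded when the call began; what a row does not reach only later rows make up. A row lasts 1/8 s, in which the tool goes at most 62.5 mm and 10.7 degrees, less where a joint would pass 70% of its speed; a pose out of reach is approached as far as the arm can. A call with a gripper value outside its range is refused whole. OPENING is the finger opening in m, from 0 to 0.0854, set as the call begins (- or left out, the last holds). The fingers move at their own pace and stop on an object; the grip force is fixed at half the most. Time passes only in rows, so rows that repeat a pose let the fingers close. It gives the time, the measured TCP pose, the force, the opening and the grip force at its end, in the units of the state.
- env.sense(): the state, without advancing time (a new reading comes with each control period).
- env.grab_frame(name): name is "scene" or "top" or "wrist"; returns a dict with "pixels" (384x512x3 uint8, red, green, blue), "K" (3x3 intrinsics, pixels), "R" (3x3) and "t" (3): a world point X has camera coordinates R X + t; the wrist camera has in their place "mount" (4x4, takes a point from camera to tool coordinates, whose origin is the TCP and whose axes are the flange's). Camera axes: x right, y down, z forward; pixel columns grow to the right and rows downward; lengths in mm; the calibration is good to about 2 mm. A picture is of the moment at which its call begins: read the wrist's pose just before it. There is no depth.
- env.job_done(): hands the job in; it is judged then, once.
The state is a dict: "clock": time; "joint_pos": joint angles; "qvel": joint speeds; "joint_efforts": joint torques, N m; "position": TCP position; "orientation": TCP orientation; "ft_force": force on the tool from outside, world axes, zero at the start; "ft_torque": the same for the moment, N m; "finger_gap": opening from 0.0 (shut) to 1.0 (fully open); "gripper_force": force on a finger pad.
Only numpy, scipy, OpenCV 4.12 (cv2) and the standard library are available. Lean on these libraries where they do the work, as an engineer would, in place of code of your own. Each camera call takes 0.05 s, during which the arm holds its last target. There are 200 camera calls.

## Working session

There is one attempt and no reset: what is moved stays moved. The work goes in short steps, Python scripts to look and compute and a shell command to move; the robot and the scene stay as the last step left them, time stands still between calls to the robot, and variables do not carry over. Pictures are saved under pics/ and viewed, at most 13 in all, crops included, and the job is handed in when it is done.

```bash
mkdir -p pics; python3 - <<'E'
from cell import env
import cv2,numpy as np,pickle
s=env.sense(); print(s, env.tcp_to_tips)
d={}
for n in ("scene","top","wrist"):
    f=env.grab_frame(n); d[n]=f; cv2.imwrite(f"pics/{n}0.png",f["pixels"][:,:,::-1])
    print(n,{k:np.round(v,3).tolist() for k,v in f.items() if k!="pixels"})
pickle.dump(d,open("f0.pkl","wb"))
E
```

```text
{'clock': 0.0, 'joint_pos': array([ 74.47394552,  39.53477613, -11.14393667,  89.74472568,
         9.01160101,  51.70815984, -12.3230068 ]), 'qvel': array([ 0.01855357, -0.07552811,  0.14362618,  0.04988394,  0.03896104,
        0.10379545, -0.03261027]), 'joint_efforts': array([-1.59094443e-04, -5.39608777e+01, -1.26712181e+00, -1.58543587e+01,
        9.02826665e-03,  9.48499306e-03, -1.52649119e-05]), 'position': array([ 187.357204  , -595.7224102 ,  303.06684278]), 'orientation': array([-1.79894280e+02,  7.11896418e-03,  1.74674624e+01]), 'ft_force': array([ 0.26221959, -0.02771126,  0.09657189]), 'ft_torque': array([-0.07209506, -0.04740077, -0.05269552]), 'gripper_force': 0.0, 'finger_gap': 1.0001663368952416} 72.6
scene {'K': [[346.499, 0.0, 252.026], [0.0, 346.499, 192.927], [0.0, 0.0, 1.0]], 'R': [[0.76, -0.65, -0.004], [-0.493, -0.573, -0.655], [0.423, 0.5, -0.756]], 't': [-336.493, 470.379, 887.975]}
top {'K': [[385.256, 0.0, 265.556], [0.0, 385.256, 199.038], [0.0, 0.0, 1.0]], 'R': [[0.06, -0.998, -0.004], [-0.978, -0.058, -0.201], [0.201, 0.016, -0.98]], 't': [147.508, 582.415, 1410.579]}
wrist {'K': [[265.081, 0.0, 252.205], [0.0, 265.081, 187.385], [0.0, 0.0, 1.0]], 'mount': [[-0.001, -0.962, -0.274, 69.083], [1.0, -0.001, -0.0, 0.501], [-0.0, -0.274, 0.962, -70.139], [0.0, 0.0, 0.0, 1.0]]}
```

View pics/scene0.png

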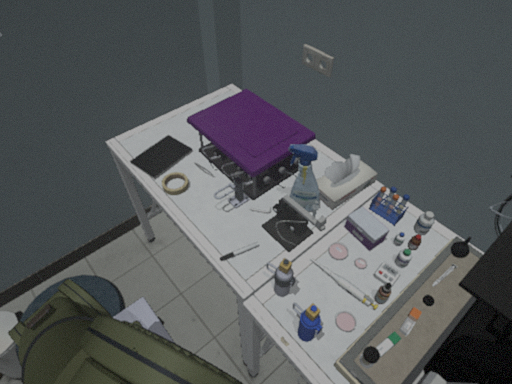

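View pics/top0.png

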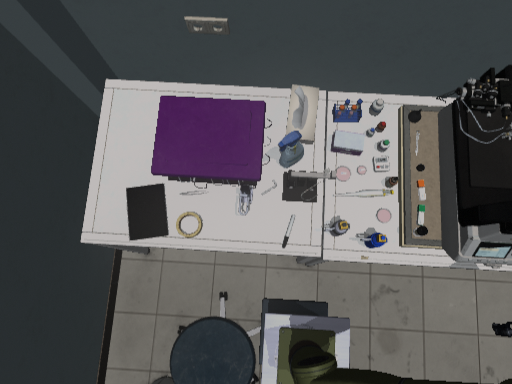

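The scene view shows the grey cylinder at about (285,275) and the blue decoy at (310,322). The anchor is at about (237,195), just in front of the purple crate, and in the top view at (245,195). I'll enlarge those areas.

```bash
python3 - <<'E'
import cv2,numpy as np,pickle
d=pickle.load(open("f0.pkl","rb"))
def crop(n,u,v,w,h,s): 
    p=d[n]["pixels"][v:v+h,u:u+w,::-1]; return cv2.resize(p,(w*s,h*s),interpolation=cv2.INTER_CUBIC)
a=np.hstack([crop("scene",205,165,66,50,6),crop("scene",250,245,66,50,6)])
b=np.hstack([crop("top",212,170,66,50,6),crop("top",310,205,66,50,6)])
o=np.vstack([a,b]);o=np.clip(o*1.6,0,255).astype('uint8');cv2.imwrite("pics/c0.png",o)
E
```

```text
(no output)
```

View pics/c0.png

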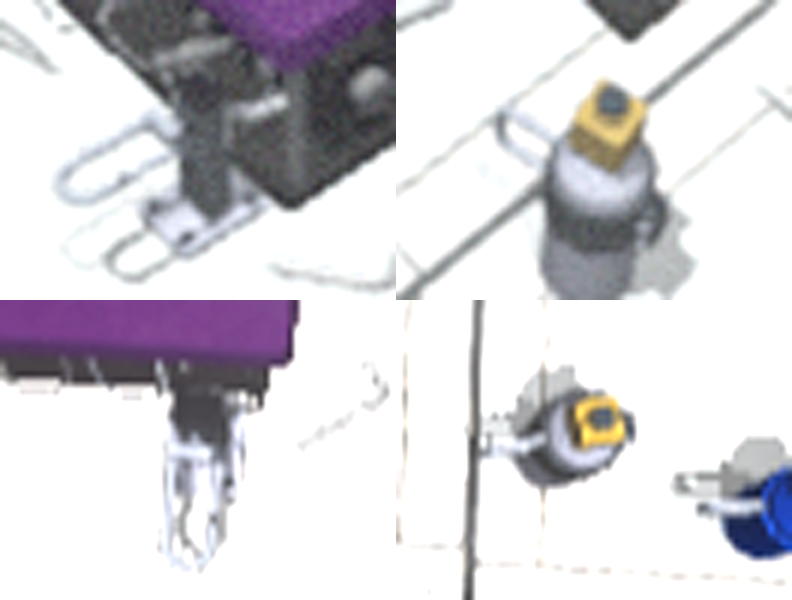

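The crops show the hook projecting toward world -x, with its bend at scene (215,196) and top (244,215). The cylinder has its brass valve at scene (352,263)-ish and its ring toward world +y. I'll compute coordinates from these.

```bash
cat > h.py <<'E'
import numpy as np,cv2
from scipy.spatial.transform import Rotation as Ro
def cam(f,pose=None):
    K=np.array(f["K"])
    if "mount" in f:
        M=np.array(f["mount"]);p,o=pose
        Rt=Ro.from_euler('xyz',o,degrees=True).as_matrix()
        return K,Rt@M[:3,:3],Rt@M[:3,3]+p
    R=np.array(f["R"]);return K,R.T,-R.T@np.array(f["t"])
def ray(f,uv,pose=None):
    K,A,c=cam(f,pose);d=A@np.linalg.solve(K,[uv[0],uv[1],1]);return c,d/np.linalg.norm(d)
def onz(f,uv,z,pose=None):
    c,d=ray(f,uv,pose);return c+d*(z-c[2])/d[2]
def tri(*rs):
    S=sum(np.eye(3)-np.outer(d,d) for c,d in rs);b=sum((np.eye(3)-np.outer(d,d))@c for c,d in rs)
    x=np.linalg.solve(S,b);return x,[np.linalg.norm((np.eye(3)-np.outer(d,d))@(x-c)) for c,d in rs]
def proj(f,X,pose=None):
    K,A,c=cam(f,pose);q=K@(A.T@(np.array(X)-c));return q[:2]/q[2]
def brass(f):
    h=cv2.cvtColor(f["pixels"],cv2.COLOR_RGB2HSV);return cv2.inRange(h,(15,110,90),(32,255,255))
E
python3 - <<'E'
from h import *;import pickle
np.set_printoptions(precision=1,suppress=True)
d=pickle.load(open("f0.pkl","rb"));s,t=d["scene"],d["top"]
for n,f in d.items():
    nn,l,st,ce=cv2.connectedComponentsWithStats(brass(f));
    print(n,[(st[i].tolist(),ce[i]) for i in range(1,nn) if st[i][4]>15])
print("bend outer",tri(ray(s,(215,196)),ray(t,(243.7,214.7))),onz(t,(243.7,214.7),90),onz(s,(215,196),90))
print("post top", onz(s,(239,177.5),110),onz(t,(212+200/6,170+105/6),110))
print("ring tip",onz(s,(250+500/6,245+120/6),95),onz(t,(310+485/6,205+140/6),95))
E
```

```text
scene []
top [([340, 221, 8, 8, 35], array([343.1, 224.9])), ([379, 234, 7, 8, 29], array([381. , 238.6]))]
wrist []
bend outer (array([501.1, 257.9,  99.6]), [np.float64(0.200899655624498), np.float64(0.20089965562452594)]) [502.5 258.6  90. ] [505.6 264.9  90. ]
post top [609.4 263.6 110. ] [601.4 258.4 110. ]
ring tip [ 605.2 -167.4   95. ] [ 483.1 -282.9   95. ]
```

```bash
python3 - <<'E'
from h import *;import pickle
np.set_printoptions(precision=1,suppress=True)
d=pickle.load(open("f0.pkl","rb"));s,t=d["scene"],d["top"]
print("ring tip",onz(s,(250+104/6,265),95),onz(t,(310+89/6,205+140/6),95))
print("plug",onz(s,(250+216/6,245+100/6),174),onz(t,(310+204/6,205+117/6),174))
print("blue ring tip",onz(t,(310+285/6,205+185/6),95), "blue", onz(t,(381,238.6),150))
print("crate corner",onz(s,(205+295/6,165+75/6),150), onz(t,(212+47,170+61/6),150))
# pen and others
print("pen",onz(t,(289,232),0),"key",onz(t,(269,187),0),"bigdark",onz(t,(300,187),0))
E
```

```text
ring tip [462.4 -44.8  95. ] [468.8 -42.   95. ]
plug [ 474.7 -100.5  174. ] [475.4 -96.6 174. ]
blue ring tip [ 448.4 -161.6   95. ] blue [ 436.9 -231.2  150. ]
crate corner [624.2 200.8 150. ] [622.2 208.2 150. ]
pen [459.1  83.6   0. ] key [634.7 172.    0. ] bigdark [642.   48.3   0. ]
```

```bash
python3 -m pendant '0.027 0.05 0.006 0 0 -0.04;0.054 0.1 0.012 0 0 -0.08;0.081 0.15 0.02 0 0 -0.12;0.108 0.2 0.03 0 0 -0.165;0.135 0.25 0.04 0 0 -0.165' && python3 -m pendant '0.027 0.05 0 0 0 0;0.054 0.1 0 0 0 0;0.081 0.15 0 0 0 0;0.108 0.2 0 0 0 0;0.135 0.248 0 0 0 0' && python3 -m pendant '0 0 0 0 0 0;0 0 0 0 0 0'
cat > w.py <<'E'
from h import *;from cell import env;import sys,pickle
np.set_printoptions(precision=1,suppress=True)
s=env.sense();f=env.grab_frame("wrist");pickle.dump((f,(s["position"],s["orientation"])),open(sys.argv[1]+".pkl","wb"))
print(s["clock"],s["position"],s["orientation"],s["ft_force"])
cv2.imwrite(f"pics/{sys.argv[1]}.png",np.clip(f["pixels"][:,:,::-1]*1.4,0,255).astype('uint8'))
E
python3 w.py w1
```

```text
clock: 0.78
position: [323.3, -344.4, 344.1]
orientation: [-180.0, -0.0, 8.0]
ft_force: [0.9, 0.2, 0.5]
finger_gap: 0.999
gripper_force: 0.0
clock: 1.4
position: [458.2, -96.4, 343.9]
orientation: [180.0, -0.0, 8.0]
ft_force: [1.7, -0.2, 0.4]
finger_gap: 1.005
gripper_force: 0.0
clock: 1.65
position: [457.1, -98.6, 343.7]
orientation: [180.0, 0.1, 8.0]
ft_force: [-0.1, -0.3, 0.4]
finger_gap: 0.999
gripper_force: 0.0
1.65 [457.1 -98.6 343.7] [180.    0.1   8. ] [-0.1 -0.3  0.4]
```

View pics/w1.png

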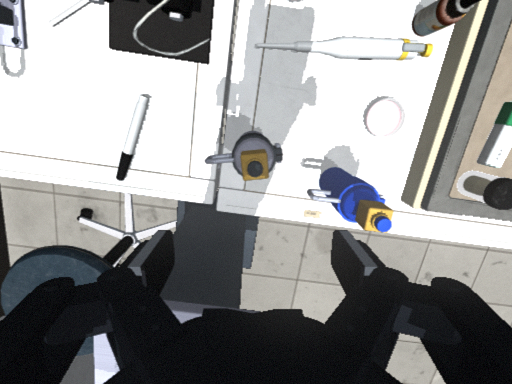

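The wrist view shows the grey cylinder's plug near (255,168), brass block around (255,165) and ring tip near (208,159). The pen is well clear on the left.

```bash
python3 - <<'E'
from h import *;import pickle
np.set_printoptions(precision=1,suppress=True)
f,p=pickle.load(open("w1.pkl","rb"))
m=brass(f);n,l,st,ce=cv2.connectedComponentsWithStats(m)
for i in range(1,n):
    if st[i][4]>60: print(st[i],ce[i])
print(p,cam(f,p)[2])
im=f["pixels"][120:200,185:300,::-1];cv2.imwrite("pics/w1c.png",cv2.resize(np.clip(im*1.4,0,255).astype('uint8'),None,fx=6,fy=6,interpolation=cv2.INTER_CUBIC))
E
```

```text
[424  44   9  13  74] [428.2  49.7]
[241 153  27  27 327] [254.5 165.1]
[364 207  29  25 315] [375.4 217. ]
(array([457.1, -98.6, 343.7]), array([180. ,   0.1,   8. ])) [525.8 -89.4 413.7]
```

View pics/w1c.png

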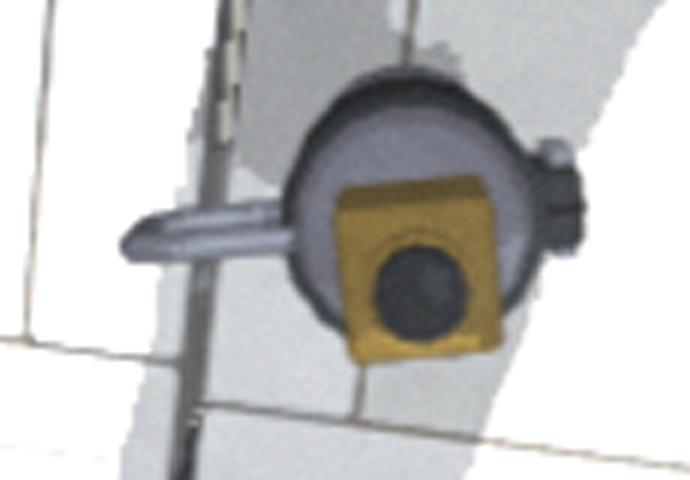

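```bash
python3 - <<'E'
from h import *;import pickle
np.set_printoptions(precision=1,suppress=True)
f,p=pickle.load(open("w1.pkl","rb"))
c=np.array([[338,210],[495,202],[500,345],[353,360]])
w=np.array([onz(f,(185+(u+.5)/6-.5,120+(v+.5)/6-.5),162,p) for u,v in c]);print(w,w.mean(0))
for a,b in((0,1),(3,2),(1,2),(0,3)): e=w[b]-w[a];print(np.linalg.norm(e),np.degrees(np.arctan2(e[1],e[0])))
print("plug",onz(f,(185+421/6,120+292/6),174,p))
for u,v,z in((290,238,106),(150,252,106),(128,254,106),(280,212,74),(135,225,74)): print(onz(f,(185+u/6,120+v/6),z,p))
E
```

```text
[[ 485.2  -84.4  162. ]
 [ 490.  -108.9  162. ]
 [ 467.  -113.3  162. ]
 [ 461.2  -90.   162. ]] [475.8 -99.2 162. ]
24.975341095751578 -79.10982064666833
24.08855862544728 -76.0394881398543
23.386156908888253 -169.15353400331628
24.692911384514648 -167.01288892274158
plug [476.1 -99.3 174. ]
[469.1 -75.2 106. ]
[462.5 -48.4 106. ]
[461.5 -44.2 106. ]
[468.5 -71.   74. ]
[461.3 -40.4  74. ]
```

```bash
python3 -m pendant '0.004 0 0 0 0 -0.17;0.008 0 -0.01 0 0 -0.34;0.012 0 -0.02 0 0 -0.51;0.016 0 -0.03 0 0 -0.68;0.019 0 -0.04 0 0 -0.85' 0.06 && python3 -m pendant '0 0 -0.01 0 0 -0.17;0 0 -0.02 0 0 -0.34;0 0 -0.03 0 0 -0.51;0 0 -0.035 0 0 -0.634;0 0 -0.035 0 0 -0.634' && python3 w.py w2 && python3 - <<'E'
from h import *;import pickle
from cell import env;print(env.sense()["joint_pos"])
f,p=pickle.load(open("w2.pkl","rb"))
n,l,st,ce=cv2.connectedComponentsWithStats(brass(f))
for i in range(1,n):
    if st[i][4]>60: print(st[i],ce[i])
print(proj(f,(475.9,-99.2,174),p))
E
```

```text
clock: 2.33
position: [476.0, -100.1, 303.7]
orientation: [180.0, -0.0, -41.2]
ft_force: [0.6, -0.2, 0.3]
finger_gap: 0.705
gripper_force: 0.0
clock: 2.95
position: [475.8, -99.6, 268.7]
orientation: [179.9, -0.0, -77.1]
ft_force: [0.3, 0.7, -0.4]
finger_gap: 0.697
gripper_force: 0.0
2.95 [475.8 -99.6 268.7] [179.9  -0.  -77.1] [ 0.3  0.7 -0.4]
[  -3.15738549   33.38361266   15.03587906  116.14507199  -15.39523272
   32.35200692 -144.44249332]
[ 337    0   48   50 1087] [356.9300828   28.02299908]
[234 197  35  34 729] [251.17832647 210.51714678]
[251.20610616 221.16659591]
```

View pics/w2.png

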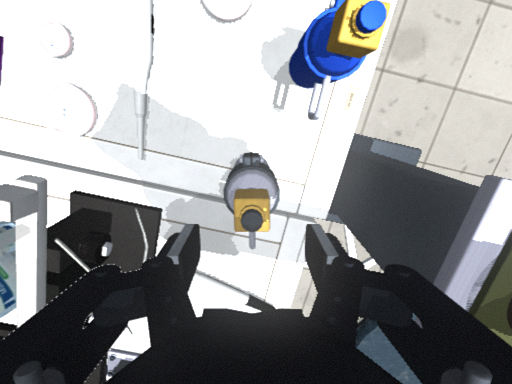

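The plug appears at (252,218), within a few pixels of the predicted (251,221). Joint 7 is near its limit on this side, so I'll use the half-turned grasp at yaw 103.

```bash
python3 -m pendant '0 0 0 0 0 0.18;0 0 0 0 0 0.36;0 0 0 0 0 0.54;0 0 0 0 0 0.72;0 0 0 0 0 0.9' >/dev/null && python3 -m pendant '0 0 0 0 0 0.18;0 0 0 0 0 0.36;0 0 0 0 0 0.54;0 0 0 0 0 0.72;0 0 0 0 0 0.9' && python3 -m pendant '0 0 0 0 0 0.18;0 0 0 0 0 0.36;0 0 0 0 0 0.54;0 0 0 0 0 0.72;0 0 0 0 0 0.9' && python3 -m pendant '0 0 0 0 0 0.18;0 0 0 0 0 0.36;0 0 0 0 0 0.442;0 0 0 0 0 0.442' && python3 w.py w3 && python3 - <<'E'
from h import *;import pickle
from cell import env;print(env.sense()["joint_pos"])
f,p=pickle.load(open("w3.pkl","rb"))
n,l,st,ce=cv2.connectedComponentsWithStats(brass(f))
for i in range(1,n):
    if st[i][4]>60:
        c,_=cv2.findContours((l==i).astype('uint8'),cv2.RETR_EXTERNAL,cv2.CHAIN_APPROX_NONE);print(st[i],ce[i],cv2.minAreaRect(c[0]))
print(proj(f,(475.9,-99.2,174),p),[proj(f,(475.9+a,-99.2+b,162),p) for a,b in ((15.6,-9.7),(9.7,15.6),(-15.6,9.7),(-9.7,-15.6))])
E
```

```text
clock: 4.25
position: [476.5, -99.3, 269.4]
orientation: [179.9, -0.0, 26.5]
ft_force: [0.0, -0.1, 0.3]
finger_gap: 0.704
gripper_force: 0.0
clock: 4.88
position: [476.5, -99.4, 269.4]
orientation: [179.9, 0.0, 78.0]
ft_force: [0.1, 0.4, -0.7]
finger_gap: 0.701
gripper_force: 0.0
clock: 5.38
position: [476.5, -99.3, 269.2]
orientation: [180.0, 0.0, 102.9]
ft_force: [0.2, 0.6, 0.3]
finger_gap: 0.703
gripper_force: 0.0
5.375 [476.5 -99.3 269.2] [180.    0.  102.9] [0.2 0.6 0.3]
[ 30.38811478  36.38278922 -38.55494979 114.45010139  34.42076215
  40.91970183 -16.76204942]
[234 193  36  34 718] [251.37047354 205.89972145] ((251.5, 209.5), (33.0, 35.0), 90.0)
[251.91731308 218.25551662] [array([269.84843345, 228.3865705 ]), array([270.37052812, 194.32620001]), array([233.30508401, 194.48461151]), array([234.15555131, 228.53743391])]
```

```bash
python3 -m pendant '0 0 -0.03 0 0 0;0 0 -0.055 0 0 0;0 0 -0.065 0 0 0;0 0 -0.065 0 0 0' && python3 -m pendant '0 0 0 0 0 0;0 0 0 0 0 0;0 0 0 0 0 0;0 0 0 0 0 0;0 0 0 0 0 0' 0.01 && python3 -m pendant '0 0 0 0 0 0;0 0 0.01 0 0 0;0 0 0.02 0 0 0;0 0 0.04 0 0 0;0 0 0.04 0 0 0'
```

```text
clock: 5.92
position: [476.5, -98.2, 203.8]
orientation: [-180.0, 0.0, 103.0]
ft_force: [0.1, -0.1, -0.7]
finger_gap: 0.7
gripper_force: 0.0
clock: 6.55
position: [476.8, -98.3, 204.8]
orientation: [179.9, 0.1, 103.0]
ft_force: [-1.2, -0.9, 6.5]
finger_gap: 0.294
gripper_force: 58.8
clock: 7.18
position: [477.4, -98.2, 245.1]
orientation: [179.8, 0.0, 103.0]
ft_force: [-0.1, 0.0, -6.6]
finger_gap: 0.293
gripper_force: 59.8
```

```bash
python3 -m pendant '0.005 0.02 0.02 0 0 -0.03;0.015 0.06 0.04 0 0 -0.08;0.024 0.1 0.06 0 0 -0.13;0.033 0.14 0.06 0 0 -0.18;0.042 0.18 0.06 0 0 -0.225' && python3 -m pendant '0.006 0.04 0 0 0 0;0.01 0.08 0 0 0 0;0.01 0.107 0 0 0 0;0.01 0.107 0 0 0 0;0.01 0.107 0 0 0 0' && python3 w.py w4
```

```text
clock: 7.8
position: [518.4, 82.6, 303.4]
orientation: [-180.0, 0.0, 90.0]
ft_force: [0.7, -0.5, -5.9]
finger_gap: 0.295
gripper_force: 60.3
clock: 8.43
position: [528.2, 187.4, 302.9]
orientation: [-179.9, 0.1, 90.1]
ft_force: [-0.6, 0.0, -5.1]
finger_gap: 0.295
gripper_force: 60.3
8.425 [528.2 187.4 302.9] [-179.9    0.1   90.1] [-0.6  0.  -5.1]
```

View pics/w4.png

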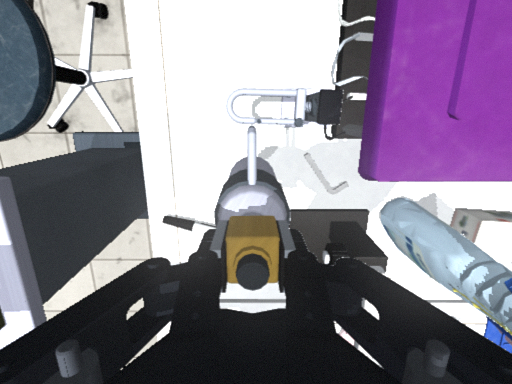

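The wrist view shows the held cylinder with its ring at (252,130). The hook lies above it: bend end at (229,107), spine near row 92, gate and nose near row 122, post at x 305–340. I'll take a close crop for the edges.

```bash
python3 - <<'E'
from h import *;import pickle
f,p=pickle.load(open("w4.pkl","rb"))
im=f["pixels"][78:142,220:350,::-1];cv2.imwrite("pics/w4c.png",cv2.resize(np.clip(im*1.2,0,255).astype('uint8'),None,fx=6,fy=6,interpolation=cv2.INTER_CUBIC))
E
```

```text
(no output)
```

View pics/w4c.png

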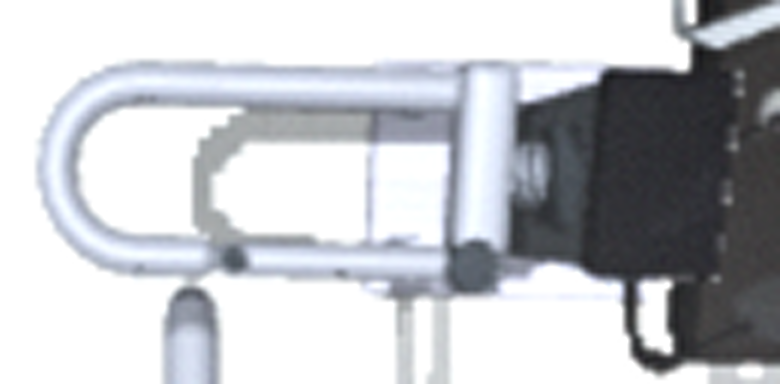

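```bash
python3 - <<'E'
from h import *;import pickle
np.set_printoptions(precision=1,suppress=True)
f,p=pickle.load(open("w4.pkl","rb"))
def w(u,v,z): return onz(f,(220+(u+.5)/6-.5,78+(v+.5)/6-.5),z,p)
for n,u,v,z in [("bendouter",38,168,90),("spineL",150,84,90),("spineR",440,90,90),("noseL",150,254,90),("gateR",400,265,90),("hinge",472,265,96),("tip",233,258,92),
 ("pTL",605,70,110),("pTR",738,72,110),("pBR",718,275,110),("pBL",585,275,110),("heelL",462,65,95),("heelR",518,65,95),("ringtop",190,290,99)]: print(n,w(u,v,z))
E
```

```text
bendouter [500.7 261.9  90. ]
spineL [519.9 275.4  90. ]
spineR [568.5 274.4  90. ]
noseL [519.7 247.7  90. ]
gateR [562.8 245.9  90. ]
hinge [574.3 246.1  96. ]
tip [533.9 247.1  92. ]
pTL [591.2 276.1 110. ]
pTR [611.8 275.8 110. ]
pBR [611.5 245.1 110. ]
pBL [590.2 245.1 110. ]
heelL [571.2 278.   95. ]
heelR [580.4 278.   95. ]
ringtop [526.6 242.1  99. ]
```

```bash
python3 - <<'E'
from h import *;import pickle
np.set_printoptions(precision=1,suppress=True)
f,p=pickle.load(open("w4.pkl","rb"))
def w(u,v,z): return onz(f,(220+(u+.5)/6-.5,78+(v+.5)/6-.5),z,p)
print(w(190,289,203),w(190,380,207),[onz(f,q,98.4+174,p) for q in((251,270),)])
E
python3 -m pendant '0.005 -0.008 0 0 0 -0.013;0.01 -0.0145 -0.02 0 0 -0.026;0.01 -0.0145 -0.05 0 0 -0.026;0.01 -0.0145 -0.075 0 0 -0.026;0.01 -0.0145 -0.09 0 0 -0.026' && python3 -m pendant '0 0 -0.005 0 0 0;0 0 -0.005 0 0 0' && python3 w.py w5
```

```text
[527.1 247.7 203. ] [527.1 238.7 207. ] [array([527.3, 190.3, 272.4])]
clock: 9.1
position: [538.8, 172.5, 212.6]
orientation: [-179.9, 0.1, 88.5]
ft_force: [-0.2, -0.4, -5.7]
finger_gap: 0.296
gripper_force: 60.3
clock: 9.35
position: [539.0, 174.2, 209.2]
orientation: [180.0, -0.0, 88.6]
ft_force: [-1.2, 0.1, -5.7]
finger_gap: 0.295
gripper_force: 60.2
9.35 [539.  174.2 209.2] [180.   -0.   88.6] [-1.2  0.1 -5.7]
```

View pics/w5.png

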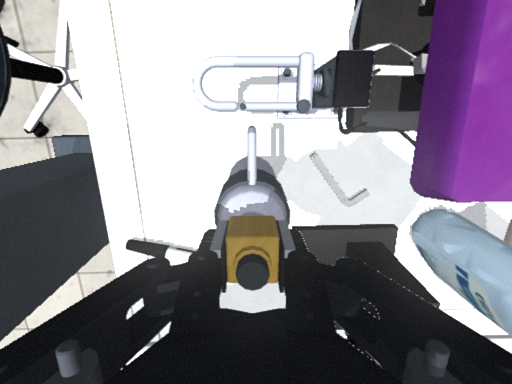

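The ring bar (column 252) sits about 9 px heel-side of the gate's free end (column 243), so it is at the mouth and just outside it. Moving in.

```bash
python3 -m pendant '0.001 0.003 -0.001 0 0 0;0.002 0.006 -0.001 0 0 0;0.002 0.008 -0.001 0 0 0;0.002 0.008 -0.001 0 0 0' && python3 -m pendant '0 0.002 0 0 0 0;0 0.004 0 0 0 0;0 0.004 0 0 0 0'&& python3 -m pendant '0 0.002 0 0 0 0;0 0.004 0 0 0 0;0 0.004 0 0 0 0'
```

```text
clock: 9.9
position: [540.6, 182.7, 208.0]
orientation: [180.0, -0.0, 88.7]
ft_force: [-0.2, -0.3, -6.3]
finger_gap: 0.294
gripper_force: 60.3
clock: 10.28
position: [540.5, 185.6, 207.8]
orientation: [-180.0, 0.1, 88.6]
ft_force: [-0.3, -2.6, -5.0]
finger_gap: 0.296
gripper_force: 60.3
clock: 10.65
position: [540.6, 190.1, 207.8]
orientation: [-180.0, 0.0, 88.6]
ft_force: [0.6, -2.9, -6.3]
finger_gap: 0.295
gripper_force: 60.2
```

```bash
python3 -m pendant '0 0.002 0 0 0 0;0 0.004 0 0 0 0;0 0.004 0 0 0 0'&& python3 -m pendant '0 0.002 0 0 0 0;0 0.004 0 0 0 0;0 0.004 0 0 0 0;0 0.004 0 0 0 0' && python3 w.py w6
```

```text
clock: 11.02
position: [540.5, 194.2, 207.8]
orientation: [-180.0, 0.0, 88.6]
ft_force: [0.6, -3.1, -5.0]
finger_gap: 0.297
gripper_force: 60.2
clock: 11.52
position: [540.2, 198.4, 207.8]
orientation: [-180.0, 0.0, 88.7]
ft_force: [-0.9, -3.7, -5.3]
finger_gap: 0.294
gripper_force: 60.2
11.525 [540.2 198.4 207.8] [-180.     0.    88.7] [-0.9 -3.7 -5.3]
```

```bash
python3 - <<'E'
from h import *;import pickle
f,p=pickle.load(open("w6.pkl","rb"))
im=f["pixels"][60:200,180:340,::-1];cv2.imwrite("pics/w6c.png",cv2.resize(np.clip(im*1.2,0,255).astype('uint8'),None,fx=4,fy=4,interpolation=cv2.INTER_CUBIC))
E
```

```text
(no output)
```

View pics/w6c.png

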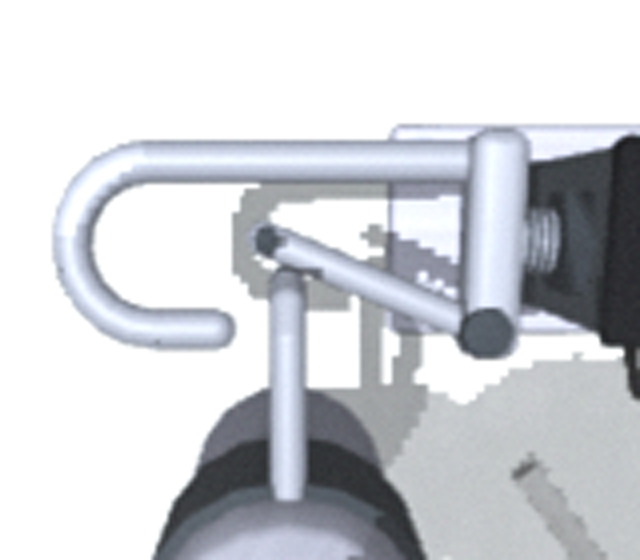

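The crop shows the gate pressed open to about 0.39 rad and the ring bar at crop (287,280), inside the nose line (inner edge at row 310) with 2–3 mm clearance. Now I'll slide toward the bend.

```bash
python3 -m pendant '-0.003 0 0 0 0 0;-0.006 0 0 0 0 0;-0.009 0.0005 0 0 0 0;-0.011 0.001 0 0 0 0;-0.011 0.001 0 0 0 0' && python3 -m pendant '-0.002 0.001 0 0 0 0;-0.004 0.002 0 0 0 0;-0.006 0.003 0 0 0 0;-0.008 0.004 0 0 0 0;-0.008 0.004 0 0 0 0' && python3 w.py w7
```

```text
clock: 12.2
position: [529.7, 201.5, 208.4]
orientation: [179.9, -0.2, 88.7]
ft_force: [1.1, 0.9, -5.1]
finger_gap: 0.296
gripper_force: 60.2
clock: 12.82
position: [521.4, 203.5, 207.9]
orientation: [-180.0, -0.0, 88.6]
ft_force: [-0.7, 0.8, -5.4]
finger_gap: 0.296
gripper_force: 60.2
12.825 [521.4 203.5 207.9] [-180.    -0.    88.6] [-0.7  0.8 -5.4]
```

```bash
python3 - <<'E'
from h import *;import pickle
f,p=pickle.load(open("w7.pkl","rb"))
im=f["pixels"][60:200,180:340,::-1];cv2.imwrite("pics/w7c.png",cv2.resize(np.clip(im*1.2,0,255).astype('uint8'),None,fx=4,fy=4,interpolation=cv2.INTER_CUBIC))
E
```

```text
(no output)
```

View pics/w7c.png

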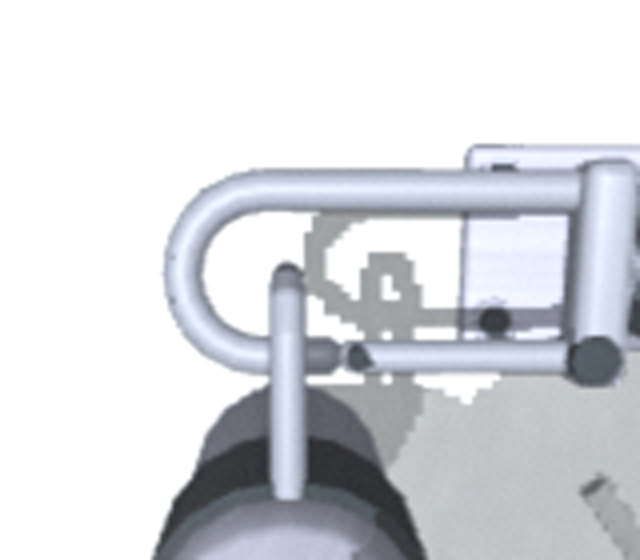

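The crop shows the gate shut behind the bar. The bar is at crop (287,275), mid-height in the hook and about 12 mm from the bend. Continuing.

```bash
python3 -m pendant '-0.003 0 0 0 0 0;-0.006 0 0 0 0 0;-0.009 0 0 0 0 0;-0.01 0 0 0 0 0;-0.01 0 0 0 0 0' && python3 -m pendant '-0.001 0 0 0 0 0;-0.002 0 0 0 0 0;-0.002 0 0 0 0 0' && python3 -c "
from cell import env;print(env.sense()['ft_force'])"
```

```text
clock: 13.5
position: [511.6, 203.3, 208.0]
orientation: [180.0, -0.0, 88.6]
ft_force: [-0.3, -0.2, -5.2]
finger_gap: 0.296
gripper_force: 60.2
clock: 13.88
position: [509.7, 203.3, 207.9]
orientation: [180.0, -0.0, 88.6]
ft_force: [0.7, -0.1, -6.0]
finger_gap: 0.295
gripper_force: 60.3
[ 0.70899123 -0.10490329 -6.03793987]
```

```bash
python3 -m pendant '-0.0005 0 0 0 0 0;-0.001 0 0 0 0 0;-0.001 0 0 0 0 0' && python3 -m pendant '-0.0005 0 0 0 0 0;-0.001 0 0 0 0 0;-0.001 0 0 0 0 0' | sed -n 2,4p
```

```text
clock: 14.25
position: [509.2, 203.3, 208.0]
orientation: [179.9, -0.0, 88.6]
ft_force: [2.7, -0.8, -5.8]
finger_gap: 0.294
gripper_force: 60.1
position: [508.8, 203.3, 208.1]
orientation: [179.9, -0.0, 88.6]
ft_force: [4.6, 0.4, -7.7]
```

```bash
python3 -m pendant '-0.0005 0 0 0 0 0;-0.001 0 0 0 0 0;-0.001 0 0 0 0 0' | sed -n 2,4p; python3 -m pendant '-0.0005 0 0 0 0 0;-0.001 0 0 0 0 0;-0.001 0 0 0 0 0' | sed -n 2,4p; python3 -m pendant '0 0 0 0 0 0' | sed -n 2,4p
```

```text
position: [508.4, 203.2, 208.2]
orientation: [179.8, -0.1, 88.5]
ft_force: [7.0, -0.6, -8.1]
position: [508.1, 203.2, 208.3]
orientation: [179.7, -0.1, 88.5]
ft_force: [7.7, 0.4, -8.3]
position: [508.1, 203.2, 208.3]
orientation: [179.7, -0.1, 88.5]
ft_force: [8.1, 0.1, -8.4]
```

```bash
python3 -m pendant '-0.0005 0 0 0 0 0;-0.001 0 0 0 0 0;-0.001 0 0 0 0 0' | sed -n 2,4p; python3 -m pendant '0 0 0 0 0 0' | sed -n 4p;  python3 -m pendant '-0.0005 0 0 0 0 0;-0.0005 0 0 0 0 0' | sed -n 4p; python3 -m pendant '0 0 0 0 0 0' | sed -n 2,4p
```

```text
position: [507.8, 203.3, 208.4]
orientation: [179.7, -0.1, 88.5]
ft_force: [10.0, -0.4, -9.9]
ft_force: [9.2, 0.2, -9.0]
ft_force: [9.8, -0.5, -11.1]
position: [507.7, 203.2, 208.5]
orientation: [179.6, -0.1, 88.4]
ft_force: [9.4, 0.6, -10.2]
```

```bash
python3 -m pendant '-0.0004 0 0 0 0 0;-0.0007 0 0 0 0 0' | sed -n 2,4p; python3 -m pendant '0 0 0 0 0 0' | sed -n 4p;  python3 -m pendant '0 0 0 0 0 0;0 0 0 0 0 0' | sed -n 4p
```

```text
position: [507.5, 203.2, 208.6]
orientation: [179.6, -0.2, 88.4]
ft_force: [11.2, 0.6, -10.5]
ft_force: [10.6, 0.1, -10.8]
ft_force: [11.3, 0.6, -11.3]
```

```bash
python3 w.py w8; python3 - <<'E'
from h import *;import pickle
f,p=pickle.load(open("w8.pkl","rb"))
im=f["pixels"][60:200,180:340,::-1];cv2.imwrite("pics/w8c.png",cv2.resize(np.clip(im*1.2,0,255).astype('uint8'),None,fx=4,fy=4,interpolation=cv2.INTER_CUBIC))
E
```

```text
17.0 [507.4 203.2 208.6] [179.6  -0.1  88.4] [ 11.3   0.6 -11.3]
```

View pics/w8c.png

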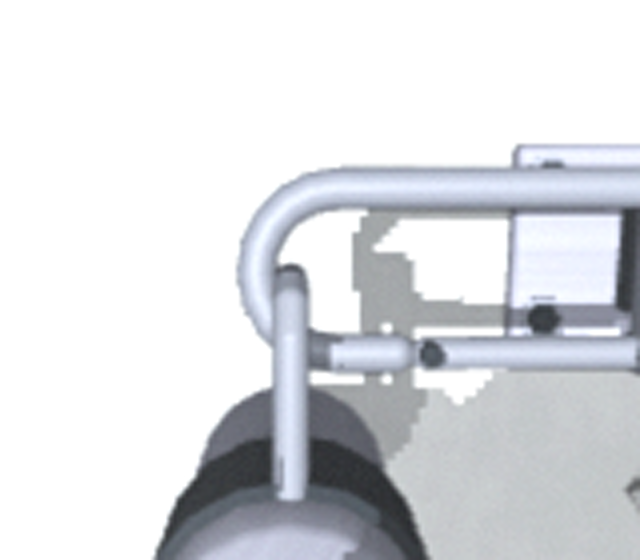

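The crop shows the gate shut and the bar bearing on the inside of the bend, with 11.3 N pull. I'll hold briefly, then back off and lower.

```bash
python3 -m pendant '0 0 0 0 0 0;0 0 0 0 0 0;0 0 0 0 0 0;0 0 0 0 0 0' | sed -n 2,4p; python3 -m pendant '0.003 0 0 0 0 0;0.006 0 0 0 0 0;0.009 0 0 0 0 0;0.011 0 0 0 0 0;0.011 0 0 0 0 0'; python3 -m pendant '0 0 -0.001 0 0 0;0 0 -0.002 0 0 0;0 0 -0.002 0 0 0'| sed -n 2,4p; python3 -m pendant '0 0 -0.001 0 0 0;0 0 -0.001 0 0 0'| sed -n 2,4p
```

```text
position: [507.4, 203.2, 208.6]
orientation: [179.6, -0.1, 88.4]
ft_force: [11.0, -0.1, -11.1]
clock: 18.18
position: [513.9, 203.3, 207.7]
orientation: [-179.9, 0.0, 88.7]
ft_force: [0.8, -0.5, -5.9]
finger_gap: 0.286
gripper_force: 60.8
position: [514.2, 203.2, 205.8]
orientation: [-180.0, 0.0, 88.6]
ft_force: [0.8, 1.0, -6.0]
position: [514.4, 203.3, 204.9]
orientation: [180.0, -0.0, 88.6]
ft_force: [0.7, 0.4, -5.5]
```

```bash
for i in 1; do python3 -m pendant '0 0 -0.0005 0 0 0;0 0 -0.001 0 0 0;0 0 -0.001 0 0 0'| sed -n 2,4p; done; python3 -m pendant '0 0 -0.0005 0 0 0;0 0 -0.001 0 0 0;0 0 -0.001 0 0 0'| sed -n 2,4p
```

```text
position: [514.4, 203.7, 204.7]
orientation: [179.9, -0.0, 88.6]
ft_force: [-2.4, -0.1, 5.2]
position: [514.4, 204.0, 204.7]
orientation: [179.9, -0.0, 88.6]
ft_force: [-3.5, 0.2, 14.1]
```

```bash
python3 -m pendant '0 0 0.0005 0 0 0;0 0 0.001 0 0 0;0 0 0.001 0 0 0'| sed -n 2,4p; python3 -m pendant '0 0 0 0 0 0;0 0 0 0 0 0;0 0 0 0 0 0;0 0 0 0 0 0' 0.06; python3 -m pendant '0 0 0.02 0 0 0;0 0 0.05 0 0 0;0 0 0.09 0 0 0;0 0 0.12 0 0 0;0 0 0.12 0 0 0'; python3 -m pendant '0 0 0 0 0 0;0 0 0 0 0 0;0 0 0 0 0 0;0 0 0 0 0 0;0 0 0 0 0 0' | tail -4;python3 w.py w9
```

```text
position: [514.4, 203.8, 204.7]
orientation: [179.9, -0.0, 88.6]
ft_force: [-2.4, 0.1, 6.9]
clock: 20.42
position: [514.5, 203.3, 203.8]
orientation: [180.0, -0.0, 88.6]
ft_force: [-0.4, 0.3, 0.6]
finger_gap: 0.706
gripper_force: 0.0
clock: 21.05
position: [515.3, 204.1, 326.1]
orientation: [179.7, -0.1, 88.6]
ft_force: [-0.3, -0.1, -0.3]
finger_gap: 0.702
gripper_force: 0.0
orientation: [-180.0, 0.0, 88.6]
ft_force: [0.7, 0.5, 0.4]
finger_gap: 0.701
gripper_force: 0.0
21.675 [514.4 203.3 323.8] [-180.     0.    88.6] [0.7 0.5 0.4]
```

View pics/w9.png

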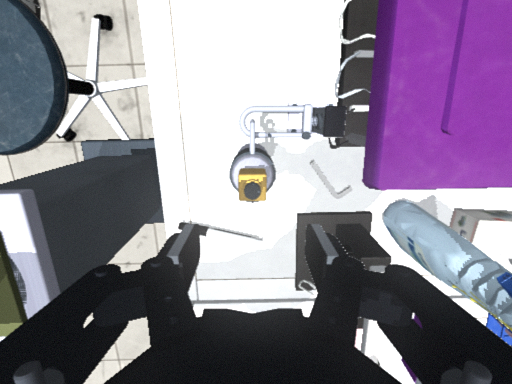

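The final view shows the cylinder standing upright at (252,175). Its ring is in the hook's bend at (252,125), the gate is shut, and the gripper is clear, so I'm handing it in.

```bash
python3 -c "
from cell import env;print(env.job_done())"
```

```text
the job is handed in; nothing more can be done
None
```

The cylinder is clipped into the hook with the gate shut, was pull-tested at about 11 N in the pull direction for more than half a second, and now stands released and upright; the job is handed in at about 22 s, with no verdict shown.

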